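Draw the splicing board from under the film tins

TASK

The aluminium splicing board is buried under a stack of three film tins: take its black grip and draw it out flat and slowly, feeling its way between the low brass run-out rails without forcing it sideways against the brass, while the two brass cheeks hold the tins back until the stack has settled on the bench against them, still standing in order. Then set the board down along the green mat, wholly on it, without dropping it. Never touch the tins with the robot or let them bang into the cheeks, and leave the dish, the punch and the two clips where they are.

Things in the scene. Friction and masses are not known exactly. Their poses are not given: they have to be found in the camera images.
- gate: Fixed brass draw gate. Origin on the bench midway between two cheeks that stop the tins: 64 mm apart face to face, each 14 mm wide, 24 mm high, 40 mm long along x plus a half-round nose (radius 7 mm) on the tins' side. x runs towards the tins, so the board is drawn along -x, between the cheeks and then between the run-out rails; y across, z up.
- stack_home (a point): The point on the bench, 61.6 mm along the gate's +x from its origin, where the centre of the bottom tin comes when it bears on both noses.
- runout_nominal (a point): Point on the bench, at gate x -158 mm, y 0. Here two brass rails, 8 mm high, 47.5 mm apart (x -143 to -175 mm), guide the board; their mouth widens to 65 mm at x -95 mm. The rails are clamped on a cross slide, up to 8 mm to either side (gate y) of this point: the setting is not reported, only felt or seen. They give way only above 40 N.
- board: Loose aluminium splicing board, 220 mm long (x), 46 mm wide (y), 6 mm thick, 160 g, flat on the bench between the cheeks, nearly along the gate's x; its +x part carries the tins, its front end is 7 to 19 mm short of the rails' mouth. Origin under its middle, z up. The tins ride along until the bottom one meets the noses; then the board slides out under them.
- grip (a point): Centre of the board's black bakelite grip, 95 mm from its origin along its -x, 27 mm above its underside. The grip is 28 mm along board x, 16 mm across y, its top 44 mm above the underside: pinch it across y from above. In drawing, the tool feels friction along the gate (1 to 18 N); a force across means that the board rubs on a rail: yield to it.
- front (a point): Middle of the lower edge of the board's front end, 110 mm from its origin along its -x.
- tin1: Bottom film tin of the stack, closed steel tin with a yellow band, 100 mm diameter, 26 mm high, about 220 g (hidden, 150 to 310 g). It starts on the board, 6 mm above the bench, 12 to 33 mm short of the cheeks' noses. Origin in the centre of its underside, z up.
- tin2: Middle film tin, blue band, same size, resting loose on tin1. Origin in the centre of its underside.
- tin3: Top film tin, red band, same size, resting loose on tin2. Origin in the centre of its underside; the stack's top is 84 mm above the bench at the start.
- mat: Fixed green mat, 260 mm (x) by 100 mm (y), 3 mm thick. Origin on the bench under its centre; x along its length. The board is to lie on it with its length along the mat's length, either way round.
- dish: Bystander: loose white porcelain dish, 84 mm across, 26 mm high. Origin in the centre of its underside.
- punch: Bystander: loose grey metal hand punch, 70 by 36 mm, 56 mm high. Origin in the centre of its underside.
- clip1: Bystander: loose copper film clip, 50 by 16 mm, 11 mm high. Origin under its middle.
- clip2: Bystander: a second copper film clip, the same. Origin under its middle.
Things that resemble listed ones, but are neither listed nor needed, are in the scene too. Leave any orange or pink look-alike of the tin1 alone. There is more than one size of the board; the job needs the smaller.

How it is judged:
On the way, in this order (a step that is already met when the one before it is completed fails the run):
1. The board's front end has entered the run-out rails, flat on the bench (x of front in the frame of gate between -0.172 and -0.145 m and z of front in the frame of gate below 0.004 m), for 0.05 s.
2. The board is drawn out from under the tins and the whole stack stands settled on the bench against the cheeks (x of board in the frame of gate below -0.1 m and height (world z) of tin1 below 0.003 m and height (world z) of tin2 below 0.03 m and height (world z) of tin3 below 0.057 m and angle between each of tin1, tin2, tin3's own z axis and vertical below 0.05 rad and horizontal distance between tin2 and tin1 below 0.015 m and horizontal distance between tin3 and tin2 below 0.015 m and horizontal distance between tin1 and stack_home below 0.02 m and linear speed of each of tin1, tin2, tin3 below 0.02 m/s), for 0.2 s.
3. The board is set down onto the mat while still held, not dropped (within 6 mm of the mat's top, in the fingers) (x of board in the frame of mat between -0.022 and 0.022 m and y of board in the frame of mat between -0.028 and 0.028 m and z of board in the frame of mat below 0.009 m and contact force between the fingers and board above 1 N).
At the end, for the whole second after the job is handed in: Board flat and still on the mat, middle within 22 mm along and 28 mm across of the mat's middle, within 0.24 rad of its length; the three tins upright and still on the bench in order, each within 15 mm over the one below, the bottom one within 20 mm of its place at the cheeks (x of board in the frame of mat between -0.022 and 0.022 m and y of board in the frame of mat between -0.028 and 0.028 m and z of board in the frame of mat between 0.0015 and 0.005 m and angle between the x axis of board and the x axis of mat, either way round below 0.24 rad and angle between board's own z axis and vertical below 0.03 rad and linear speed of each of board, tin1, tin2, tin3 below 0.02 m/s and height (world z) of tin1 below 0.003 m and height (world z) of tin2 below 0.03 m and height (world z) of tin3 below 0.057 m and angle between each of tin1, tin2, tin3's own z axis and vertical below 0.05 rad and horizontal distance between tin2 and tin1 below 0.015 m and horizontal distance between tin3 and tin2 below 0.015 m and horizontal distance between tin1 and stack_home below 0.02 m); the robot touches nothing.
It fails at once if The stack comes apart: a tin tips by more than 0.15 rad or shifts by more than 20 mm over the one below (angle between any of tin1, tin2, tin3's own z axis and vertical above 0.15 rad or horizontal distance between tin2 and tin1 above 0.02 m or horizontal distance between tin3 and tin2 above 0.02 m).
It fails at once if The robot touches a tin (more than 0.5 N) (contact force between any of the arm, the fingers and tin1 above 0.5 N or contact force between any of the arm, the fingers and tin2 above 0.5 N or contact force between any of the arm, the fingers and tin3 above 0.5 N).
It fails at once if The board is forced against the cheeks or rails with more than 10 N (contact force between board and gate above 10 N).
It fails at once if The tins bear on or strike the cheeks with more than 20 N (contact force between tin1 and gate above 20 N).
It fails at once if The dish, the punch or a clip is moved by more than 10 mm (distance of any of dish, punch, clip1, clip2 from where it was at the start of the episode above 0.01 m).
It also fails if it takes over 64 s, if anything falls off the work surface, if the arm or the gripper's body presses on something with over 40 N, if the wrist force passes 120 N, or if a joint passes its speed limit or range.

ROBOT

A 6-joint arm with a two-finger parallel gripper is mounted at the origin on the work surface. World frame = base frame: x ahead of the robot, y to its left, z up, the work surface at z = 0. Lengths are in m, angles in rad, forces in N, time in s.
With the tool pointing down it reaches from about 0.35 to 0.85 m from the base axis. Payload 8.1 kg.
Tool frame: the origin (TCP) lies at the very end of the fingers, on their centre line; the grasp point (between the pads) lies 19 mm behind it; z points along the fingers, y is the line along which they close (so a half turn about z gives the same grasp; the last joint's range is limited). The gripper opens to 93 mm and grips with 3 to 60 N. Pads are 15 mm wide; open, the fingers measure 128 mm over their backs; the gripper's body (75 mm by 188 mm) begins 65 mm behind the grasp point.
Start: joints at [-1.23, 0.13, 1.488, -0, 1.523, -0.085], TCP at [0.248, -0.546, 0.219] pointing down, gripper open.
Joint ranges: [-2.96, 2.96], [-0.89, 2.26], [0.02, 2.5], [-1.34, 4.48], [0, 2.73], [-2.66, 2.66]. Speed limits (rad/s): [2.39, 2.39, 2.79, 3.14, 3.14, 3.14].

INTERFACE

Orientations are given as a rotation vector (axis times angle).
In Python, from plant import monitor, eyes, ticket gives the robot as it stands.
- The arm moves only by the tool arm_command, never from a script. Its argument "deltas" is a list that holds one entry, the list of rows, each a list of 6 numbers: the shift along the world's x, y, z in cm, then the turn, a rotation vector about the world's x, y, z in degrees. In form: [[[tx, ty, tz, rx, ry, rz], ...]]. A call has 1 to 12 rows; each row shifts and turns the commanded pose from where the row before left it; what a row does not reach is not made up. A row lasts 1/12 s, in which the tool goes at most 41.7 mm and 7.16 degrees, less where a joint would pass 70% of its speed; a pose out of reach is approached as far as the arm can. A call is refused whole if a number of a shift passes 4.17 or a number of a turn 7.16, either way. A call with a gripper value outside its range is refused whole. "gripper" is the opening, from -1 (shut) to 1 (fully open), set as the call begins (left out, the last holds). The fingers move at their own pace and stop on an object; "squeeze" is the grip in N (left out, the last holds). Time passes only in rows, so rows that do not move let the fingers close. It gives the time, the measured TCP pose, the force, the opening and the grip force at its end, in the units of the state.
- monitor.read_state(): the state, without advancing time (a new reading comes with each control period).
- eyes.read_camera(name): name is "side" or "top" or "wrist"; returns the picture (400x640x3 uint8, blue, green, red); there is no depth.
- eyes.camera_model(name): a dict with "fx", "fy", "cx", "cy" (pixels), "k1" (the pictures are not rectified: a ray, as slopes to the right and down, at radius r is drawn at 1 + k1 r^2 times it, then the intrinsics apply), "rvec" (rotation vector, rad) and "tvec" (3), from world to camera coordinates, as OpenCV has them. Camera axes: x right, y down, z forward; pixel columns grow to the right and rows downward; lengths in m; the calibration is good to about 2 mm. A picture is of the moment at which its call begins: read the wrist's pose just before it. camera_model takes no time and is no camera call; for the wrist camera it gives the pose at the moment of the call.
- ticket.close_job(): hands the job in; it is judged then, once.
The state is a dict: "t": time; "q": joint angles; "dq": joint speeds; "joint_torque": joint torques, N m; "tool_pos": TCP position; "orientation": TCP orientation; "force": force on the tool from outside, world axes, zero at the start; "wrist_torque": the same for the moment, N m; "opening": finger opening in m; "gripper_force": force on a finger pad.
Only numpy, scipy, OpenCV 4.12 (cv2) and the standard library are available. Lean on these libraries where they do the work, as an engineer would, in place of code of your own. Each camera call takes 0.05 s, during which the arm holds its last target. There are 200 camera calls.

## Working session

There is one attempt and no reset: what is moved stays moved. The work goes in short steps, Python scripts to look and compute and a tool call to move; the robot and the scene stay as the last step left them, time stands still between calls to the robot, and variables do not carry over. Pictures are saved under pics/ and viewed, at most 10 in all, crops included, and the job is handed in when it is done.

Besides the shell and the picture viewer there is one more tool, called after "Emit:" as name([rows], argument=value, ...), one row to a line, values as JSON. arm_command: Moves the arm, as the interface text tells. Its arguments: {"type":"object","properties":{"deltas":{"type":"array"},"gripper":{"type":"number"},"squeeze":{"type":"number"}},"required":["deltas"]}

```bash
mkdir -p pics; cat > h.py <<'E'
import numpy as np,cv2
from plant import monitor,eyes,ticket
def model(n):
    m=eyes.camera_model(n);R=cv2.Rodrigues(np.array(m['rvec'],float))[0];return m,R,np.array(m['tvec'],float).ravel()
def ray(n,uv,M=None):
    m,R,t=M or model(n);uv=np.atleast_2d(np.array(uv,float))
    d=np.stack([(uv[:,0]-m['cx'])/m['fx'],(uv[:,1]-m['cy'])/m['fy']],1);s=d.copy()
    for _ in range(20): s=d/(1+m['k1']*(s**2).sum(1,keepdims=True))
    v=np.c_[s,np.ones(len(s))]@R; return -R.T@t,v
def onz(n,uv,z,M=None):
    c,v=ray(n,uv,M);return c+v*((z-c[2])/v[:,2])[:,None]
def proj(n,P,M=None):
    m,R,t=M or model(n);p=np.atleast_2d(P)@R.T+t;s=p[:,:2]/p[:,2:];s=s*(1+m['k1']*(s**2).sum(1,keepdims=True))
    return s*[m['fx'],m['fy']]+[m['cx'],m['cy']]
E
python3 - <<'E'
from h import *
for n in ['top','side']:
    im=eyes.read_camera(n);cv2.imwrite(f'pics/{n}0.png',im);m,R,t=model(n);print(n,m,-R.T@t)
s=monitor.read_state();print(s)
E
```

```text
top {'fx': 394.4406021981608, 'fy': 394.4406021981608, 'cx': 322.66745878840163, 'cy': 197.04416421818158, 'k1': -0.019655569950090743, 'rvec': array([ 2.1108952 , -2.13681327,  0.16955517]), 'tvec': array([0.04808104, 0.48754912, 1.1215898 ])} [0.28659382 0.02645808 1.18959807]
side {'fx': 438.97823103101564, 'fy': 438.97823103101564, 'cx': 322.77377439196505, 'cy': 200.84276408158712, 'k1': -0.05906770195591384, 'rvec': array([ 0.84677195, -2.45543128,  1.20123812]), 'tvec': array([0.39726881, 0.21489038, 1.16730563])} [-0.16539896  0.8692239   0.88526595]
{'t': 0.1, 'q': array([-1.23040931e+00,  1.31081370e-01,  1.48916755e+00,  1.22839824e-06,
        1.52302008e+00, -8.53900284e-02]), 'dq': array([ 0.0011742 , -0.00341657, -0.00200693, -0.00155038, -0.00086661,
       -0.00014231]), 'joint_torque': array([ 6.76737945e-04, -5.61337709e+01, -4.93100059e+01,  7.70213711e-02,
        2.89977214e-02, -4.09378208e-05]), 'tool_pos': array([ 0.24766907, -0.54592683,  0.21769646]), 'orientation': array([-3.06904488e+00, -6.63417112e-01,  3.32732774e-04]), 'force': array([-0.44974829,  0.34043764, -0.14830717]), 'wrist_torque': array([-0.01196626, -0.02254705,  0.05598059]), 'gripper_force': 0.0, 'opening': 0.09290975979640033}
```

View pics/top0.png

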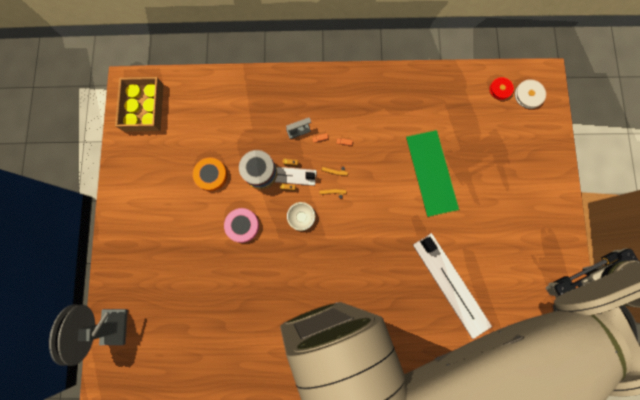

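View pics/side0.png

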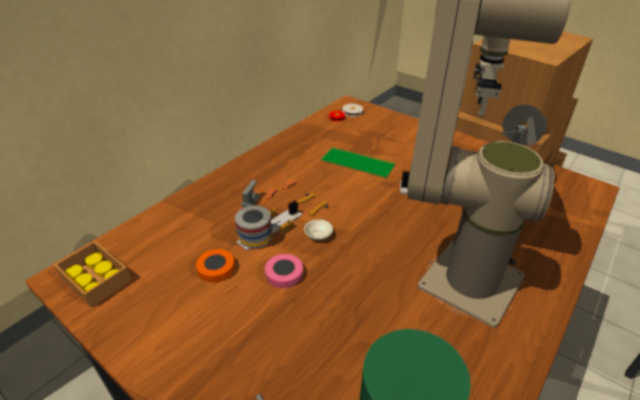

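The candidates for the board are the short one at top px (295,176), half under the grey stack at (256,168) with its black grip at (311,177), and the longer one at (452,285) with its grip at (429,245). I choose the short one. It lies between the brass cheeks at (289,162) and (287,187), and the rails are near (335,171) and (334,192). The mat is at (432,173). The orange (209,174) and pink (241,226) tins are look-alikes. I'll check this in a close crop.

```bash
python3 - <<'E'
from h import *
im=cv2.imread('pics/top0.png')
cv2.imwrite('pics/crop0.png',cv2.resize(im[110:240,220:360],None,fx=5.5,fy=4.5*5.5/4.5 if 0 else 4.5,interpolation=cv2.INTER_CUBIC))
g=cv2.inRange(cv2.cvtColor(im,cv2.COLOR_BGR2HSV),(50,120,60),(75,255,255))
c=max(cv2.findContours(g,0,2)[0],key=cv2.contourArea);p=cv2.boxPoints(cv2.minAreaRect(c))
q=onz('top',p,.003)[:,:2];print('mat',q.round(3),q.mean(0))
for n,uv,z in [('grip',(311,177),.044),('stack',(256,168),.084),('cheekL',(289,162),.024),('cheekR',(287,187),.024),('railL',(342,172),.008),('railR',(342,192),.008),('dish',(301,217),.02),('punch',(299,129),.056),('c1',(320,138),.01),('c2',(344,142),.01)]: print(n,onz('top',uv,z).round(3))
E
```

```text
mat [[ 0.682 -0.22 ]
 [ 0.708 -0.317]
 [ 0.453 -0.367]
 [ 0.429 -0.274]] [ 0.56802081 -0.29434629]
grip [[0.549 0.076 0.044]]
stack [[0.569 0.234 0.084]]
cheekL [[0.601 0.144 0.024]]
cheekR [[0.524 0.15  0.024]]
railL [[ 0.572 -0.018  0.008]]
railR [[ 0.509 -0.016  0.008]]
dish [[0.432 0.108 0.02 ]]
punch [[0.695 0.111 0.056]]
c1 [[0.681 0.049 0.01 ]]
c2 [[ 0.667 -0.026  0.01 ]]
```

View pics/crop0.png

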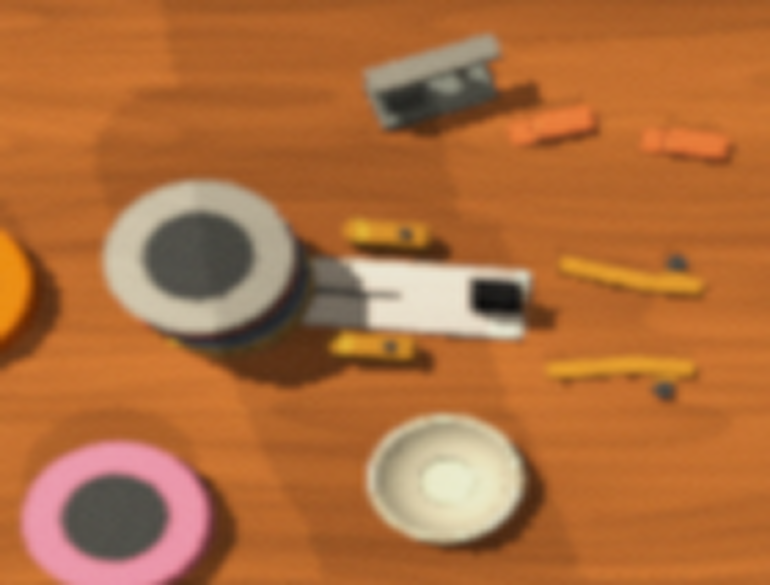

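The crop confirms the choice: the white board with its black grip lies under the grey stack, between the cheeks and pointing at the brass rails. The tin look-alikes stand apart, and the long board is out of the crop. Next I move the wrist over it for precise measuring.

Emit:
arm_command([
  [[1.6,3.2,0.56,0,0,3.2],[1.6,3.2,0.56,0,0,3.2],[1.6,3.2,0.56,0,0,3.2],[1.6,3.2,0.56,0,0,3.2],[1.6,3.2,0.56,0,0,3.2],[1.6,3.2,0.56,0,0,3.2],[1.6,3.2,0.56,0,0,3.2],[1.6,3.2,0.56,0,0,3.2],[1.6,3.2,0.56,0,0,3.2]],
], gripper=-0.1)

```text
t: 0.85
tool_pos: [0.3921, -0.2566, 0.269]
orientation: [-2.807, -1.41, 0.0]
force: [0.6, -1.0, -0.7]
opening: 0.0425
gripper_force: 0.0
```

Emit:
arm_command([
  [[1.6,3.2,0.56,0,0,3.2],[1.6,3.2,0.56,0,0,3.2],[1.6,3.2,0.56,0,0,3.2],[1.6,3.2,0.56,0,0,3.2],[1.6,3.2,0.56,0,0,3.2],[1.6,3.2,0.56,0,0,3.2],[1.6,3.2,0.56,0,0,3.2],[1.6,3.2,0.56,0,0,3.2],[1.6,3.2,0.56,0,0,3.2],[0,0,0,0,0,0],[0,0,0,0,0,0],[0,0,0,0,0,0]],
])

```text
t: 1.85
tool_pos: [0.5355, 0.0295, 0.3188]
orientation: [-2.37, -2.061, 0.002]
force: [-0.2, 0.5, -0.7]
opening: 0.0418
gripper_force: 0.0
```

```bash
python3 - <<'E'
from h import *
import pickle
M=model('wrist');im=eyes.read_camera('wrist');cv2.imwrite('pics/w1.png',im);pickle.dump(M,open('w1.pkl','wb'))
s=monitor.read_state();print(s['t'],s['tool_pos'],s['orientation'],s['opening'],s['force'],-M[1].T@M[2],M[1][2],M[0])
E
```

```text
1.9 [0.53541705 0.02893036 0.31885296] [-2.37167178e+00 -2.05961042e+00  1.70790245e-03] 0.04200998780838859 [-0.07363794  0.98878648 -0.38092749] [0.54347123 0.09687827 0.48467126] [-0.03486947 -0.24149264 -0.96977597] {'fx': 354.2495331156147, 'fy': 354.2495331156147, 'cx': 318.5866100830208, 'cy': 197.41935727628695, 'k1': -0.07138626410384587, 'rvec': array([-2.88864622,  0.2014278 ,  0.02644068]), 'tvec': array([-0.52425196,  0.04786468,  0.51236848])}
```

View pics/w1.png

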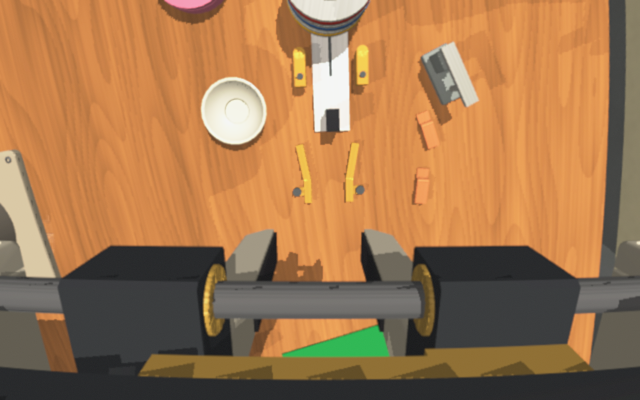

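The wrist view shows the board at px (331,85) with its front edge at row 131 and grip at (332,119). The cheeks are at (299,68) and (362,65), and the rails run (301,148)-(308,200) and (353,146)-(349,200). The dish is at (234,111), and the clips and punch are on the right.

```bash
cat > meas.py <<'E'
from h import *
import pickle
im=cv2.imread('pics/w1.png');M=pickle.load(open('w1.pkl','rb'));hsv=cv2.cvtColor(im,cv2.COLOR_BGR2HSV)
print('hsv brass',hsv[190,308],hsv[70,362],'wood',hsv[180,330],'board',hsv[100,325],'grip',hsv[120,332])
b=cv2.inRange(hsv,(17,150,120),(32,255,255));b[225:]=0
n,l,s,c=cv2.connectedComponentsWithStats(b)
for i in range(1,n):
    if s[i,4]>60: print('brass',s[i],c[i])
# rails: inner edges per row
for nm,lo,hi,f in [('railL',293,318,max),('railR',340,362,min)]:
    pts=[]
    for r in range(150,202,2):
        x=np.where(b[r,lo:hi])[0]
        if len(x): pts.append([lo+f(x)+(.5 if f is max else -.5),r])
    P=onz('w',pts,.006,M)[:,:2]; print(nm,np.c_[pts,P*1000].round(1)[::3].tolist())
# cheeks top inner edges
for nm,lo,hi,f in [('chL',285,310,max),('chR',352,372,min)]:
    pts=[]
    for r in range(58,80,2):
        x=np.where(b[r,lo:hi])[0]
        if len(x): pts.append([lo+f(x)+(.5 if f is max else -.5),r])
    z=.024; P=onz('w',pts,z,M)[:,:2]; print(nm,(P*1000).round(1)[::2].tolist())
# board edges
w=cv2.inRange(hsv,(0,0,110),(180,70,255))
L=[];Rr=[]
for r in range(60,128,4):
    x=np.where(w[r,308:354])[0]
    if len(x): L.append([308+x.min()-.5,r]);Rr.append([308+x.max()+.5,r])
A=onz('w',L,.006,M)[:,:2];B=onz('w',Rr,.006,M)[:,:2]
print('bL',(A*1000).round(1)[::4].tolist());print('bR',(B*1000).round(1)[::4].tolist())
pa=np.polyfit(A[:,1],A[:,0],1);pb=np.polyfit(B[:,1],B[:,0],1);print('slopes dx/dy',pa,pb)
fr=[[u,np.where(w[100:140,u])[0].max()+100.5] for u in range(316,349,3)]
print('front',(onz('w',fr,.006,M)*1000).round(1)[::2].tolist())
k=cv2.inRange(hsv,(0,0,0),(180,255,45));k[:100]=0;k[140:]=0;k[:,:318]=0;k[:,350:]=0
n,l,s,c=cv2.connectedComponentsWithStats(k)
for i in range(1,n):
    if s[i,4]>30: x,y,ww,h,a=s[i];print('grip',s[i],c[i],(onz('w',[[x-.5,y],[x+ww-.5,y],c[i]],.044,M)*1000).round(1).tolist())
E
python3 meas.py
```

```text
hsv brass [ 21 171 240] [ 20 157 239] wood [ 14 161 230] board [ 45   2 246] grip [150   4  57]
brass [292  15  52  21  76] [314.68421053  29.46052632]
brass [355  44  14  42 463] [361.78185745  64.42980562]
brass [293  47  13  41 412] [299.39320388  66.4223301 ]
brass [345 142  14  60 496] [351.05443548 172.43346774]
brass [296 144  16  59 490] [304.5244898  174.12244898]
railL [[304.5, 150.0, 516.6, 45.7], [305.5, 156.0, 516.7, 37.4], [306.5, 162.0, 516.9, 29.2], [308.5, 168.0, 518.4, 20.6], [309.5, 174.0, 518.5, 12.2], [310.5, 180.0, 518.7, 3.7], [311.5, 186.0, 518.8, -4.8], [311.5, 192.0, 517.6, -13.3], [311.5, 198.0, 516.4, -21.8]]
railR [[349.5, 150.0, 576.8, 37.3], [348.5, 156.0, 574.5, 29.4], [347.5, 162.0, 572.1, 21.4], [346.5, 168.0, 569.8, 13.4], [345.5, 174.0, 567.4, 5.4], [345.5, 180.0, 566.4, -3.0], [345.5, 186.0, 565.4, -11.4], [345.5, 192.0, 564.3, -19.8], [345.5, 198.0, 563.3, -28.4]]
chL [[535.6, 159.9], [534.9, 155.3], [534.2, 150.5], [533.5, 145.8], [532.8, 141.1], [532.1, 136.3]]
chR [[595.4, 151.6], [594.8, 146.9], [595.5, 142.0], [594.9, 137.3], [594.4, 132.5], [593.8, 127.8]]
bL [[542.5, 158.9], [541.0, 139.1], [538.1, 119.2], [536.5, 98.8], [533.5, 78.2]]
bR [[589.5, 152.4], [587.1, 132.7], [584.6, 112.7], [582.1, 92.4], [580.9, 71.6]]
slopes dx/dy [0.10786597 0.52531369] [0.10928178 0.57253169]
front [[535.4, 68.0, 6.0], [543.5, 68.2, 6.0], [555.1, 94.2, 6.0], [563.0, 93.1, 6.0], [567.3, 64.9, 6.0], [575.3, 63.8, 6.0]]
```

```bash
cat > meas2.py <<'E'
from h import *
import pickle
im=cv2.imread('pics/w1.png');M=pickle.load(open('w1.pkl','rb'));hsv=cv2.cvtColor(im,cv2.COLOR_BGR2HSV)
b=cv2.inRange(hsv,(17,120,60),(32,255,255));b[225:]=0
# subpixel edges with gradient of saturation/hue: use blue channel
g=im[:,:,0].astype(float)
def line(pts,z):
    P=onz('w',pts,z,M)[:,:2]*1000;p=np.polyfit(P[:,1],P[:,0],1);res=np.std(P[:,0]-np.polyval(p,P[:,1]));return p,res
k=cv2.inRange(hsv,(0,0,0),(180,255,85));k[:100]=0;k[135:]=0;k[:,:322]=0;k[:,346:]=0
n,l,s,c=cv2.connectedComponentsWithStats(k)
for i in range(1,n):
    if s[i,4]>20: x,y,w,h,a=s[i];print('grip',s[i],c[i],(onz('w',[[x-.5,y-.5],[x+w-.5,y-.5],[x+w/2-.5,y+h-.5],c[i]],.044,M)*1000).round(1).tolist())
# gate: cheeks: whole side edges both outer and inner on top face
cen=[]
for lo,hi in [(285,310),(352,372)]:
    pts=[]
    for r in range(56,82):
        x=np.where(b[r,lo:hi])[0]; pts.append([lo+(x.min()+x.max())/2,r])
    print('cheek mid',line(pts,.024))
for lo,hi in [(292,320),(340,365)]:
    i=[];o=[]
    pts=[];
    for r in range(183,200):
        x=np.where(b[r,lo:hi])[0]; pts.append([lo+(x.min()+x.max())/2,r])
    print('rail throat mid',line(pts,.008),line(pts,.004))
n,l,s,c=cv2.connectedComponentsWithStats(b)
for i in range(1,n):
    if s[i,4]>200: x,y,w,h,a=s[i];print(s[i],(onz('w',[[c[i][0],y-.5],[c[i][0],y+h-.5]],.024 if y<100 else .008,M)*1000).round(1).tolist())
ax,ay=0,0
E
python3 meas2.py
```

```text
grip [327 110  12  22 250] [332.276 120.472] [[552.4, 94.7, 44.0], [566.8, 92.7, 44.0], [556.2, 67.5, 44.0], [557.6, 80.7, 44.0]]
cheek mid (array([1.23014486e-01, 5.08008121e+02]), np.float64(0.19969708554509524))
cheek mid (array([8.94499999e-02, 5.90568902e+02]), np.float64(0.18070767111374583))
rail throat mid (array([1.32721839e-01, 5.12617558e+02]), np.float64(1.1807206626362996)) (array([1.32721839e-01, 5.12466546e+02]), np.float64(1.1906287126322566))
rail throat mid (array([1.65645713e-01, 5.73828848e+02]), np.float64(1.0771433670252184)) (array([1.65645713e-01, 5.74218258e+02]), np.float64(1.0861822452891863))
[355  44  14  42 484] [[606.3, 167.4, 24.0], [600.5, 117.7, 24.0]]
[293  47  13  41 435] [[530.0, 174.4, 24.0], [522.8, 126.1, 24.0]]
[345 142  14  60 499] [[580.1, 48.5, 8.0], [570.3, -33.9, 8.0]]
[296 144  16  59 493] [[518.0, 54.5, 8.0], [505.9, -26.3, 8.0]]
```

Emit:
arm_command([
  [[0.44,1.01,-2.5,0,0,0.38],[0.44,1.01,-2.5,0,0,0.38],[0.44,1.01,-2.5,0,0,0.38],[0.44,1.01,-2.5,0,0,0.38],[0.43,1.02,-2.5,0,0,0.38],[0,0,-2.5,0,0,0],[0,0,-2.5,0,0,0],[0,0,-2.5,0,0,0],[0,0,-2.5,0,0,0],[0,0,-1.5,0,0,0],[0,0,0,0,0,0],[0,0,0,0,0,0]],
])

```text
t: 2.9
tool_pos: [0.5567, 0.0789, 0.0787]
orientation: [-2.338, -2.097, 0.003]
force: [0.1, -0.5, -0.4]
opening: 0.0419
gripper_force: 0.0
```

```bash
python3 - <<'E'
from h import *
im=eyes.read_camera('wrist');c=im[0:260,180:480]
im2=eyes.read_camera('side');d=im2[140:270,220:370]
cv2.imwrite('pics/w2.png',np.hstack([cv2.resize(c,(400,347)),cv2.resize(d,(400,347),interpolation=cv2.INTER_CUBIC)]))
s=monitor.read_state();print(s['t'],s['tool_pos'],s['orientation'],s['force'])
E
```

```text
3.0 [0.55868794 0.07945025 0.08105976] [2.33693555 2.09760307 0.00247886] [-0.24423598 -0.01777999  0.94993284]
```

View pics/w2.png

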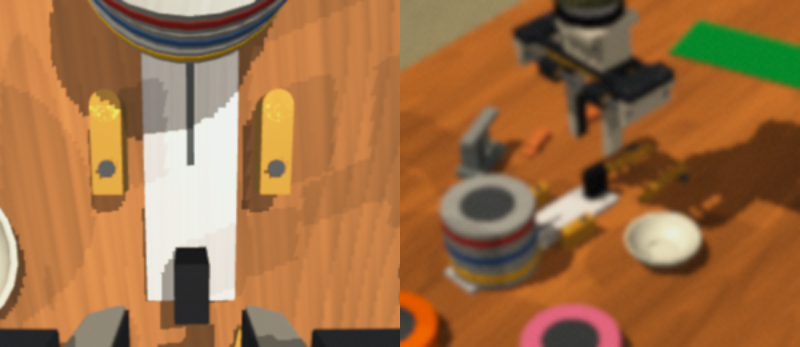

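The crop shows the grip (px 192,285) centred between the open finger tips at 128 and 243, and the stack with yellow, blue and red bands. The way down is clear.

Emit:
arm_command([
  [[0,0,-1.5,0,0,0],[0,0,-1.5,0,0,0],[0,0,-1.2,0,0,0],[0,0,-1.0,0,0,0],[0,0,-0.7,0,0,0],[0,0,-0.5,0,0,0],[0,0,0,0,0,0],[0,0,0,0,0,0],[0,0,0,0,0,0]],
])

```text
t: 3.75
tool_pos: [0.5583, 0.0802, 0.0161]
orientation: [2.336, 2.1, 0.001]
force: [0.2, -0.5, 0.1]
opening: 0.0418
gripper_force: 0.0
```

Emit:
arm_command([
  [[0,0,0,0,0,0],[0,0,0,0,0,0],[0,0,0,0,0,0],[0,0,0,0,0,0],[0,0,0,0,0,0],[0,0,0,0,0,0]],
], gripper=-1, squeeze=40)

```text
t: 4.25
tool_pos: [0.5581, 0.0801, 0.0157]
orientation: [2.336, 2.1, 0.001]
force: [0.9, -0.0, 0.4]
opening: 0.0157
gripper_force: 40.0
```

Emit:
arm_command([
  [[-0.04,-0.07,0,0,0,0],[-0.07,-0.14,0,0,0,0],[-0.07,-0.14,0,0,0,0],[-0.07,-0.14,0,0,0,0],[-0.07,-0.14,0,0,0,0],[-0.07,-0.14,0,0,0,0],[-0.07,-0.14,0,0,0,0],[-0.07,-0.14,0,0,0,0],[-0.07,-0.14,0,0,0,0],[-0.07,-0.14,0,0,0,0],[-0.07,-0.14,0,0,0,0],[-0.06,-0.1,0,0,0,0]],
])

```text
t: 5.25
tool_pos: [0.5501, 0.065, 0.0157]
orientation: [-2.336, -2.1, -0.002]
force: [1.8, 4.7, 0.9]
opening: 0.0158
gripper_force: 40.0
```

```bash
python3 - <<'E'
from h import *
import pickle
M=model('wrist');im=eyes.read_camera('wrist');cv2.imwrite('pics/w3.png',im);pickle.dump(M,open('w3.pkl','wb'))
im2=eyes.read_camera('top');cv2.imwrite('pics/t3.png',im2)
cv2.imwrite('pics/v3.png',np.hstack([cv2.resize(im[0:340,170:470],(400,453)),cv2.resize(im2[140:220,230:360],(400,246*453//246),interpolation=cv2.INTER_CUBIC)]))
s=monitor.read_state();print(s['t'],s['tool_pos'],s['orientation'],s['force'])
E
```

```text
5.35 [0.54998971 0.06481273 0.01568435] [-2.33666043e+00 -2.09979971e+00 -1.50703060e-03] [1.43553451 4.25084378 0.71215791]
```

View pics/v3.png

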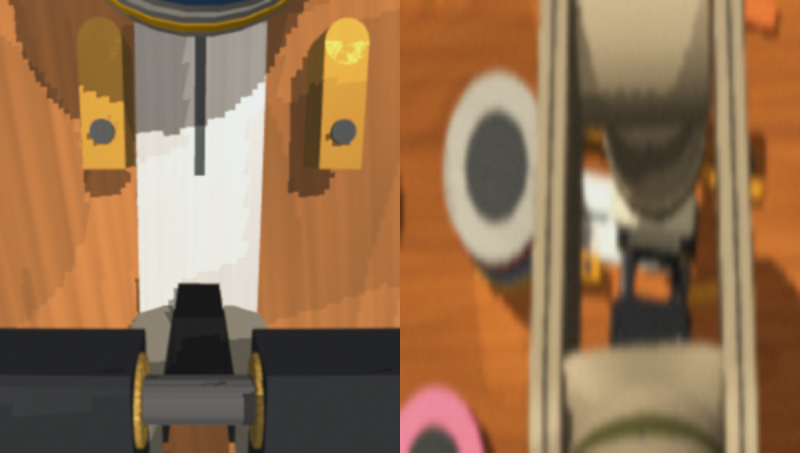

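The wrist crop shows the board moved left of centre between the cheeks, as intended (its edges at 137 and 262 px, the cheeks' inner faces at 126 and 320). I'll measure its offset and yaw against the cheeks.

```bash
python3 - <<'E'
from h import *
import pickle
im=cv2.imread('pics/w3.png');M=pickle.load(open('w3.pkl','rb'));hsv=cv2.cvtColor(im,cv2.COLOR_BGR2HSV)
b=cv2.inRange(hsv,(17,110,70),(32,255,255));b[140:]=0
w=cv2.inRange(hsv,(0,0,60),(180,70,255))
def fit(pts,z):
    P=onz('w',pts,z,M)[:,:2]*1000;p=np.polyfit(P[:,1],P[:,0],1);print(p.round(4),'std',np.std(P[:,0]-np.polyval(p,P[:,1])).round(2),P[0].round(1),P[-1].round(1));return p
# crop scale 0.75: full px = 170+.75*cx
L=[];R=[];cl=[];cr=[];cm=[[],[]]
for r in range(70,124,2):
    x=np.where(b[r,215:272])[0]
    if len(x): cl.append([215+x.max()+.5,r]);cm[0].append([215+(x.min()+x.max())/2,r])
    x=np.where(b[r,400:460])[0]
    if len(x): cr.append([400+x.min()-.5,r]);cm[1].append([400+(x.min()+x.max())/2,r])
for r in range(104,212,4):
    x=np.where(w[r,262:376])[0]
    if len(x): L.append([262+x.min()-.5,r]);R.append([262+x.max()+.5,r])
print('board');a=fit(L,.006);c=fit(R,.006);print('cheek inner');d=fit(cl,.024);e=fit(cr,.024);print('mids');fit(cm[0],.024);fit(cm[1],.024)
for y in (.125,.14):
    y*=1000;print(y,'board mid',(np.polyval(a,y)+np.polyval(c,y))/2,'cheek mid',(np.polyval(d,y)+np.polyval(e,y))/2,np.polyval(e,y)-np.polyval(d,y),np.polyval(c,y)-np.polyval(a,y))
E
```

```text
board
[1.116000e-01 5.180031e+02] std 0.15 [533.4 137.3] [527.8  85.5]
[1.158000e-01 5.639233e+02] std 0.15 [579.4 132.4] [573.4  80.7]
cheek inner
[1.082000e-01 5.198626e+02] std 0.12 [536.2 151. ] [533.7 129.3]
[6.720000e-02 5.820557e+02] std 0.11 [591.7 145.2] [590.4 123.3]
mids
[1.023000e-01 5.122613e+02] std 0.11 [527.7 152. ] [525.4 130.2]
[8.570000e-02 5.888995e+02] std 0.08 [601.2 144.3] [599.4 122.4]
125.0 board mid 555.1770907307257 cheek mid 561.9175990837928 57.06847556714877 46.439148458960176
140.0 board mid 556.8827592244722 cheek mid 563.2326179440208 56.453520438054625 46.50142755518789
```

Emit:
arm_command([
  [[-0.01,-0.1,0,0,0,0],[-0.012,-0.17,0,0,0,0],[-0.012,-0.17,0,0,0,0],[-0.012,-0.17,0,0,0,0],[-0.012,-0.17,0,0,0,0],[-0.012,-0.17,0,0,0,0],[-0.017,-0.17,0,0,0,0],[-0.018,-0.17,0,0,0,0],[-0.018,-0.17,0,0,0,0],[-0.018,-0.17,0,0,0,0],[-0.018,-0.17,0,0,0,0],[-0.018,-0.17,0,0,0,0]],
])

```text
t: 6.35
tool_pos: [0.5482, 0.0461, 0.0157]
orientation: [-2.336, -2.1, -0.003]
force: [1.8, 8.8, 1.4]
opening: 0.0156
gripper_force: 40.0
```

Emit:
arm_command([
  [[-0.018,-0.17,0,0,0,0],[-0.018,-0.17,0,0,0,0],[-0.018,-0.17,0,0,0,0],[-0.018,-0.17,0,0,0,0],[-0.018,-0.17,0,0,0,0],[-0.018,-0.17,0,0,0,0]],
])

```text
t: 6.85
tool_pos: [0.5472, 0.0359, 0.0157]
orientation: [-2.336, -2.1, -0.003]
force: [2.9, 9.2, 2.2]
opening: 0.0156
gripper_force: 40.0
```

```bash
python3 - <<'E'
from h import *
import pickle
M=model('wrist');im=eyes.read_camera('wrist');cv2.imwrite('pics/w4.png',im);pickle.dump(M,open('w4.pkl','wb'))
im2=eyes.read_camera('side')
cv2.imwrite('pics/v4.png',np.hstack([cv2.resize(im[0:340,170:470],(400,453)),cv2.resize(im2[150:265,220:340],(400,453),interpolation=cv2.INTER_CUBIC)]))
s=monitor.read_state();print(s['t'],s['tool_pos'],s['orientation'],s['force'],s['wrist_torque'])
E
```

```text
6.95 [0.5471742  0.03563912 0.01569438] [-2.33577273 -2.09964392 -0.0025262 ] [2.4358789  8.22283296 1.61438918] [ 1.12490646 -0.32666654 -0.10871686]
```

View pics/v4.png

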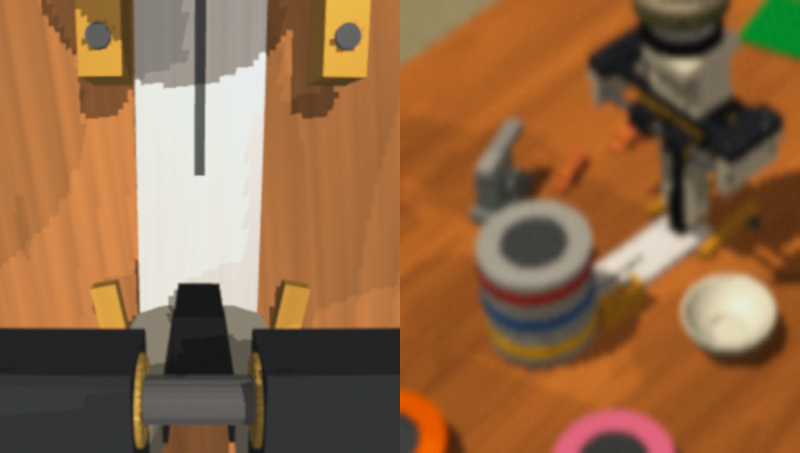

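The stack now stands at the noses. The rail mouth shows symmetrically beside the board: inner edges at 119 and 280 px, board edges at 139 and 261. I'll go on slowly into the throat, watching the cross force.

Emit:
arm_command([
  [[-0.016,-0.15,0,0,0,0],[-0.016,-0.15,0,0,0,0],[-0.016,-0.15,0,0,0,0],[-0.016,-0.15,0,0,0,0],[-0.016,-0.15,0,0,0,0],[-0.016,-0.15,0,0,0,0],[-0.016,-0.15,0,0,0,0],[-0.016,-0.15,0,0,0,0]],
])

```text
t: 7.62
tool_pos: [0.5458, 0.0242, 0.0157]
orientation: [-2.335, -2.1, -0.003]
force: [1.5, 11.1, 2.4]
opening: 0.0158
gripper_force: 40.0
```

Emit:
arm_command([
  [[-0.016,-0.15,0,0,0,0],[-0.016,-0.15,0,0,0,0],[-0.016,-0.15,0,0,0,0],[-0.016,-0.15,0,0,0,0]],
])

```text
t: 7.95
tool_pos: [0.5451, 0.0182, 0.0157]
orientation: [-2.335, -2.1, -0.003]
force: [0.8, 10.8, 2.6]
opening: 0.0156
gripper_force: 40.0
```

Emit:
arm_command([
  [[-0.013,-0.12,0,0,0,0],[-0.013,-0.12,0,0,0,0],[-0.013,-0.12,0,0,0,0],[-0.013,-0.12,0,0,0,0]],
])

```text
t: 8.28
tool_pos: [0.5447, 0.0135, 0.0157]
orientation: [-2.335, -2.1, -0.003]
force: [2.3, 10.9, 1.8]
opening: 0.0157
gripper_force: 40.0
```

Emit:
arm_command([
  [[-0.013,-0.12,0,0,0,0],[-0.013,-0.12,0,0,0,0],[-0.013,-0.12,0,0,0,0],[-0.013,-0.12,0,0,0,0]],
])

```text
t: 8.62
tool_pos: [0.5442, 0.0088, 0.0157]
orientation: [-2.335, -2.1, -0.003]
force: [2.5, 12.4, 1.6]
opening: 0.016
gripper_force: 40.0
```

```bash
python3 - <<'E'
from h import *
import pickle
M=model('wrist');im=eyes.read_camera('wrist');cv2.imwrite('pics/w5.png',im)
s=monitor.read_state();print(s['t'],s['tool_pos'],s['force'],s['wrist_torque'])
hsv=cv2.cvtColor(im,cv2.COLOR_BGR2HSV)
b=cv2.inRange(hsv,(17,110,90),(32,255,255));w=cv2.inRange(hsv,(0,0,100),(180,70,255))
for r in range(160,246,6):
    xl=np.where(b[r,215:290])[0];xr=np.where(b[r,350:420])[0];x=np.where(w[r,250:390])[0]
    if len(xl) and len(xr) and len(x):
        P=onz('w',[[215+xl.max()+.5,r],[250+x.min()-.5,r],[250+x.max()+.5,r],[350+xr.min()-.5,r]],.007,M)[:,0]*1000
        print(r,P.round(1),'gaps',(P[1]-P[0]).round(1),(P[3]-P[2]).round(1))
E
```

```text
8.6667 [0.5442392  0.00869735 0.01572676] [ 1.75311284 10.8882922   1.46580951] [ 1.62562036 -0.42012655 -0.01261447]
160 [516.5 523.9 569.8 579.7] gaps 7.4 9.9
166 [516.5 523.5 569.6 579.1] gaps 7.0 9.5
172 [516.6 523.6 569.4 578.4] gaps 7.0 9.0
178 [517.2 523.2 568.6 577.7] gaps 6.0 9.0
184 [517.2 522.8 568.4 576.5] gaps 5.5 8.1
190 [517.3 522.3 568.2 575.7] gaps 5.1 7.6
196 [517.9 521.9 567.9 574.5] gaps 4.1 6.6
202 [517.9 521.5 567.7 573.8] gaps 3.6 6.1
208 [518.  521.6 567.5 573.1] gaps 3.6 5.6
214 [518.6 521.1 566.7 571.8] gaps 2.6 5.1
220 [518.6 520.7 566.5 571.1] gaps 2.1 4.6
226 [519.2 520.2 566.2 570.4] gaps 1.0 4.1
232 [519.3 519.8 566.  569.1] gaps 0.5 3.1
238 [518.3 518.3 567.8 568.3] gaps 0.0 0.5
244 [515.7 516.2 568.6 569.2] gaps 0.5 0.5
```

Emit:
arm_command([
  [[0.005,-0.08,0,0,0,0],[0.005,-0.08,0,0,0,0],[0.005,-0.08,0,0,0,0]],
])

```text
t: 8.92
tool_pos: [0.5442, 0.0066, 0.0157]
orientation: [-2.334, -2.1, -0.003]
force: [1.5, 12.7, 3.1]
opening: 0.016
gripper_force: 40.0
```

Emit:
arm_command([
  [[-0.01,-0.12,0,0,0,0],[-0.01,-0.12,0,0,0,0],[-0.013,-0.12,0,0,0,0],[-0.013,-0.12,0,0,0,0]],
])

```text
t: 9.25
tool_pos: [0.5438, 0.0019, 0.0157]
orientation: [-2.334, -2.1, -0.003]
force: [1.5, 13.6, 3.4]
opening: 0.0156
gripper_force: 40.0
```

Emit:
arm_command([
  [[-0.013,-0.12,0,0,0,0],[-0.013,-0.12,0,0,0,0],[-0.013,-0.12,0,0,0,0],[-0.013,-0.12,0,0,0,0]],
])

```text
t: 9.58
tool_pos: [0.5433, -0.0026, 0.0157]
orientation: [-2.334, -2.099, -0.004]
force: [1.0, 14.1, 2.0]
opening: 0.016
gripper_force: 40.0
```

Emit:
arm_command([
  [[-0.015,-0.14,0,0,0,0],[-0.015,-0.14,0,0,0,0],[-0.015,-0.14,0,0,0,0],[-0.015,-0.14,0,0,0,0],[-0.015,-0.14,0,0,0,0],[-0.015,-0.14,0,0,0,0]],
])

```text
t: 10.08
tool_pos: [0.5424, -0.0105, 0.0157]
orientation: [-2.334, -2.099, -0.005]
force: [2.0, 18.8, 2.0]
opening: 0.0156
gripper_force: 40.0
```

Emit:
arm_command([
  [[-0.015,-0.14,0,0,0,0],[-0.015,-0.14,0,0,0,0],[-0.015,-0.14,0,0,0,0],[-0.015,-0.14,0,0,0,0],[-0.015,-0.14,0,0,0,0],[-0.015,-0.14,0,0,0,0]],
])

```text
t: 10.58
tool_pos: [0.5413, -0.0209, 0.0157]
orientation: [-2.335, -2.101, -0.001]
force: [1.3, 4.3, 3.9]
opening: 0.0157
gripper_force: 40.0
```

```bash
python3 - <<'E'
from h import *
M=model('wrist');im=eyes.read_camera('wrist');im2=eyes.read_camera('side')
s=monitor.read_state();print(s['t'],s['tool_pos'],s['force'],s['wrist_torque'])
cv2.imwrite('pics/v6.png',np.hstack([cv2.resize(im[0:340,170:470],(400,453)),cv2.resize(im2[150:265,220:340],(400,453),interpolation=cv2.INTER_CUBIC)]))
E
```

```text
10.6833 [ 0.54131469 -0.02146318  0.01570169] [-0.34014525  5.19119163  4.18274734] [ 0.79650757 -0.05568937  0.07476911]
```

View pics/v6.png

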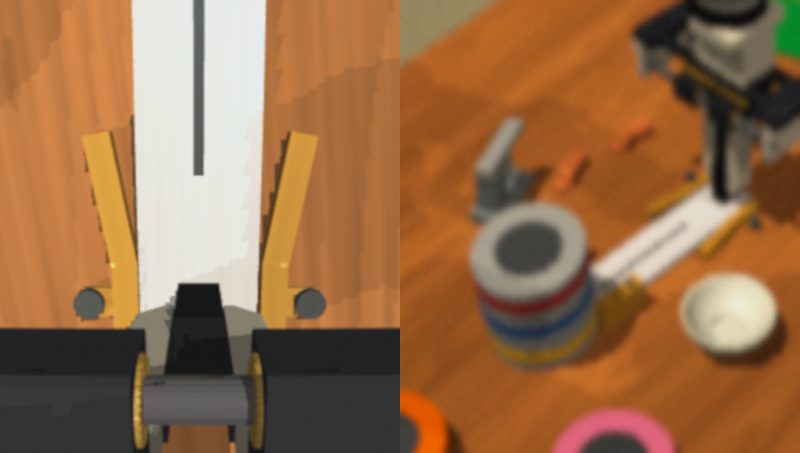

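The board runs centred between the rails (left rail inner edge at 138 px, right at 259), and the stack stands upright at the noses. I carry on drawing it out.

Emit:
arm_command([
  [[-0.014,-0.13,0,0,0,0],[-0.014,-0.13,0,0,0,0],[-0.014,-0.13,0,0,0,0],[-0.014,-0.13,0,0,0,0],[-0.014,-0.13,0,0,0,0],[-0.014,-0.13,0,0,0,0],[-0.014,-0.13,0,0,0,0],[-0.014,-0.13,0,0,0,0]],
])

```text
t: 11.35
tool_pos: [0.5404, -0.0322, 0.0157]
orientation: [2.337, 2.1, 0.001]
force: [0.2, 5.5, 4.1]
opening: 0.0161
gripper_force: 40.0
```

Emit:
arm_command([
  [[-0.014,-0.13,0,0,0,0],[-0.014,-0.13,0,0,0,0],[-0.014,-0.13,0,0,0,0],[-0.014,-0.13,0,0,0,0],[-0.014,-0.13,0,0,0,0],[-0.014,-0.13,0,0,0,0],[-0.014,-0.13,0,0,0,0],[-0.014,-0.13,0,0,0,0]],
])

```text
t: 12.02
tool_pos: [0.5392, -0.0427, 0.0157]
orientation: [2.337, 2.1, 0.001]
force: [0.7, 4.6, 4.5]
opening: 0.0157
gripper_force: 40.0
```

Emit:
arm_command([
  [[-0.014,-0.13,0,0,0,0],[-0.014,-0.13,0,0,0,0],[-0.014,-0.13,0,0,0,0],[-0.014,-0.13,0,0,0,0],[-0.014,-0.13,0,0,0,0],[-0.014,-0.13,0,0,0,0],[-0.014,-0.13,0,0,0,0],[-0.014,-0.13,0,0,0,0]],
])

```text
t: 12.68
tool_pos: [0.5381, -0.0532, 0.0157]
orientation: [2.336, 2.1, 0.0]
force: [0.1, 4.3, 5.4]
opening: 0.0156
gripper_force: 40.0
```

Emit:
arm_command([
  [[-0.014,-0.13,0,0,0,0],[-0.014,-0.13,0,0,0,0],[-0.014,-0.13,0,0,0,0],[-0.014,-0.13,0,0,0,0],[-0.014,-0.13,0,0,0,0],[-0.014,-0.13,0,0,0,0],[-0.014,-0.13,0,0,0,0],[-0.014,-0.13,0,0,0,0]],
])

```text
t: 13.35
tool_pos: [0.537, -0.0636, 0.0157]
orientation: [2.337, 2.1, 0.0]
force: [-0.0, 4.8, 5.3]
opening: 0.0156
gripper_force: 40.0
```

```bash
python3 - <<'E'
from h import *
M=model('wrist');im=eyes.read_camera('wrist');im2=eyes.read_camera('side')
cv2.imwrite('pics/t7.png',eyes.read_camera('top'))
s=monitor.read_state();print(s['t'],s['tool_pos'],s['force'],s['wrist_torque'])
cv2.imwrite('pics/v7.png',np.hstack([cv2.resize(im[0:340,170:470],(400,453)),cv2.resize(im2[175:265,220:310],(400,453),interpolation=cv2.INTER_CUBIC)]))
u=np.array([.105,.9945]);O=np.array([.5646,.1429])
H=O+.0616*u
print('home',H,'proj side z=0,.078:',proj('side',[[*H,0],[*H,.078]]).round(1),'top',proj('top',[[*H,.078]]).round(1))
E
```

```text
13.5 [ 0.53696178 -0.06388143  0.01569805] [0.92567996 2.90304764 5.07592862] [ 0.52834695 -0.10172276  0.01217724]
home [0.571068  0.2041612] proj side z=0,.078: [[263.1 232.6]
 [261.  212.6]] top [[266.5 167.6]]
```

View pics/v7.png

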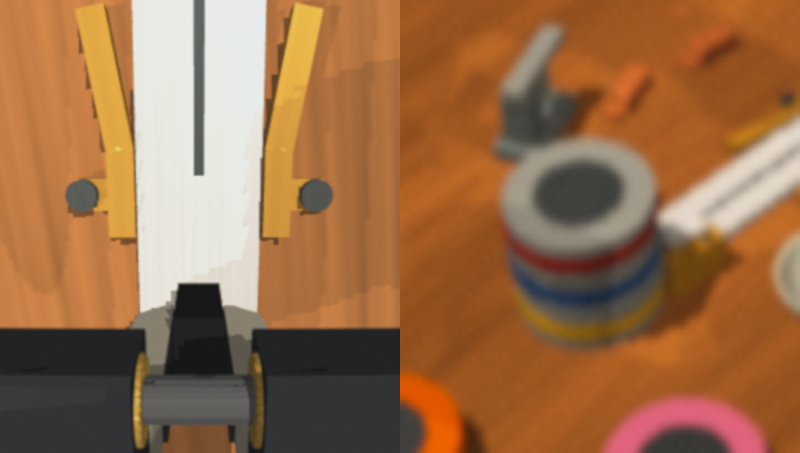

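The stack stands upright at the side-view px (260,213), against a predicted 261,212.6 for its home position. Draw a little further, then lift with a firmer grip.

Emit:
arm_command([
  [[-0.016,-0.15,0,0,0,0],[-0.016,-0.15,0,0,0,0],[-0.016,-0.15,0,0,0,0],[-0.016,-0.15,0,0,0,0],[-0.016,-0.15,0,0,0,0],[-0.016,-0.15,0,0,0,0],[-0.016,-0.15,0,0,0,0],[-0.016,-0.15,0,0,0,0],[0,0,0,0,0,0],[0,0,0,0,0,0],[0,0,0,0,0,0],[0,0,0,0,0,0]],
], squeeze=60)

```text
t: 14.5
tool_pos: [0.5357, -0.0759, 0.0157]
orientation: [2.336, 2.099, -0.0]
force: [1.2, 3.0, 4.6]
opening: 0.0156
gripper_force: 60.0
```

Emit:
arm_command([
  [[0,0,0.1,0,0,0],[0,0,0.2,0,0,0],[0,0,0.3,0,0,0],[0,0,0.4,0,0,0],[0,0,0.6,0,0,0],[0,0,0.8,0,0,0],[0,0,1.0,0,0,0],[0,0,1.2,0,0,0],[0,0,1.4,0,0,0],[0,0,1.5,0,0,0],[0,0,1.5,0,0,0],[0,0,1.0,0,0,0]],
])

```text
t: 15.5
tool_pos: [0.5365, -0.0757, 0.1184]
orientation: [2.335, 2.099, 0.002]
force: [1.0, 0.6, -1.3]
opening: 0.0155
gripper_force: 60.0
```

```bash
python3 - <<'E'
from h import *
im2=eyes.read_camera('side');cv2.imwrite('pics/s8.png',im2)
s=monitor.read_state();print(s['t'],s['tool_pos'],s['force'],s['wrist_torque'],s['q'])
M=model('wrist');im=eyes.read_camera('wrist');hsv=cv2.cvtColor(im,cv2.COLOR_BGR2HSV)
cv2.imwrite('pics/w8.png',im)
w=cv2.inRange(hsv,(0,0,110),(180,60,255))
for r in range(0,230,15):
    x=np.where(w[r,240:400])[0]
    if len(x): print(r,240+x.min(),240+x.max())
E
```

```text
15.55 [ 0.53763984 -0.07586797  0.12017818] [ 1.53069587 -0.95285465 -0.23473244] [-0.17770181 -0.14221949 -0.04900562] [-2.34619849e-01  4.01505860e-02  1.76662108e+00 -6.85566899e-06
  1.32933761e+00 -1.28203689e-01]
0 269 369
15 269 368
30 270 368
45 270 368
60 270 367
75 270 367
90 271 366
105 271 366
120 272 367
135 272 365
150 272 364
165 273 364
180 273 363
195 273 363
210 274 362
225 275 362
```

Emit:
arm_command([
  [[-0.15,-0.6,0,0,0,-1.5],[-0.26,-1.0,0,0,0,-3],[-0.26,-1.0,0,0,0,-3],[-0.26,-1.0,0,0,0,-3.1],[-0.26,-1.0,0,0,0,-3.1],[-0.26,-1.0,0,0,0,-3.1],[-0.26,-1.0,0,0,0,-3.1],[-0.26,-1.0,0,0,0,-3.1],[-0.26,-1.0,0,0,0,-3.1],[-0.26,-1.0,0,0,0,-3.1],[-0.26,-1.0,0,0,0,-3.1],[-0.26,-1.0,0,0,0,-3.1]],
])

```text
t: 16.6
tool_pos: [0.5041, -0.1919, 0.1139]
orientation: [-2.865, -1.283, 0.003]
force: [0.2, 0.2, -1.6]
opening: 0.016
gripper_force: 60.0
```

Emit:
arm_command([
  [[-0.26,-1.0,0,0,0,-3.1],[-0.26,-1.0,0,0,0,-3.1],[-0.26,-1.0,0,0,0,-3.1],[-0.26,-1.0,0,0,0,-3.1],[-0.26,-1.0,0,0,0,-3.1],[-0.26,-1.0,0,0,0,-3.1],[-0.26,-1.0,0,0,0,-3.1],[-0.26,-1.0,0,0,0,-3.1],[-0.26,-1.0,0,0,0,-3.1],[-0.25,-1.0,0,0,0,-3.1],[-0.25,-1.1,0,0,0,-3.0],[-0.17,-1.0,0,0,0,-2.1]],
])

```text
t: 17.6
tool_pos: [0.474, -0.3128, 0.1139]
orientation: [-3.122, -0.332, 0.003]
force: [0.0, 0.1, -1.3]
opening: 0.0154
gripper_force: 60.0
```

Emit:
arm_command([
  [[0,0,0,0,0,0],[0,0,0,0,0,0],[0,0,0,0,0,0]],
])

```text
t: 17.85
tool_pos: [0.4751, -0.312, 0.1149]
orientation: [-3.122, -0.34, 0.001]
force: [0.0, 0.3, -0.9]
opening: 0.0154
gripper_force: 60.0
```

```bash
python3 - <<'E'
from h import *
M=model('wrist');im=eyes.read_camera('wrist');cv2.imwrite('pics/w9.png',im)
t=eyes.read_camera('top');cv2.imwrite('pics/t9.png',t)
s=monitor.read_state();print(s['t'],s['tool_pos'],s['orientation'],s['force'])
r=s['orientation'];print('yaw',np.degrees(2*np.arctan2(r[1],r[0])))
cv2.imwrite('pics/v9.png',np.hstack([cv2.resize(im,(480,300)),cv2.resize(t[110:280,340:500],(282,300))]))
hsv=cv2.cvtColor(im,cv2.COLOR_BGR2HSV);g=cv2.inRange(hsv,(45,100,40),(80,255,255));w=cv2.inRange(hsv,(0,0,110),(180,60,255))
for row in range(20,230,20):
    a=np.where(g[row])[0];b=np.where(w[row,230:410])[0]
    if len(a) and len(b):
        A=onz('w',[[a.min(),row],[a.max(),row]],.003,M)[:,:2];B=onz('w',[[230+b.min(),row],[230+b.max(),row]],.108,M)[:,:2]
        print(row,a.min(),a.max(),A.mean(0).round(3),np.linalg.norm(A[1]-A[0]).round(3),230+b.min(),230+b.max(),B.mean(0).round(3),np.linalg.norm(B[1]-B[0]).round(3))
c=cv2.findContours(cv2.inRange(cv2.cvtColor(cv2.imread('pics/top0.png'),cv2.COLOR_BGR2HSV),(50,120,60),(75,255,255)),0,2)[0]
col=np.where(g.any(1))[0];print('green rows',col.min(),col.max())
E
```

```text
17.95 [ 0.47537154 -0.31180058  0.11519486] [-3.12255012e+00 -3.41028743e-01  3.92638046e-04] [-0.82464799  0.02825384 -1.90341755]
yaw -347.5343101262928
20 256 391 [ 0.602 -0.286] 0.099 269 369 [ 0.578 -0.288] 0.045
40 257 390 [ 0.589 -0.289] 0.098 270 368 [ 0.569 -0.29 ] 0.045
60 257 389 [ 0.575 -0.292] 0.098 270 368 [ 0.561 -0.292] 0.045
80 257 388 [ 0.561 -0.295] 0.099 271 367 [ 0.552 -0.294] 0.045
100 258 387 [ 0.546 -0.298] 0.098 271 367 [ 0.543 -0.296] 0.045
120 258 386 [ 0.532 -0.301] 0.099 272 366 [ 0.534 -0.298] 0.045
140 259 385 [ 0.517 -0.304] 0.098 272 366 [ 0.525 -0.3  ] 0.046
160 259 384 [ 0.501 -0.307] 0.099 273 365 [ 0.515 -0.302] 0.045
180 260 383 [ 0.485 -0.311] 0.098 273 364 [ 0.505 -0.304] 0.045
200 260 382 [ 0.469 -0.314] 0.099 274 364 [ 0.495 -0.306] 0.045
220 261 381 [ 0.453 -0.318] 0.099 275 363 [ 0.485 -0.309] 0.045
green rows 0 234
```

View pics/v9.png

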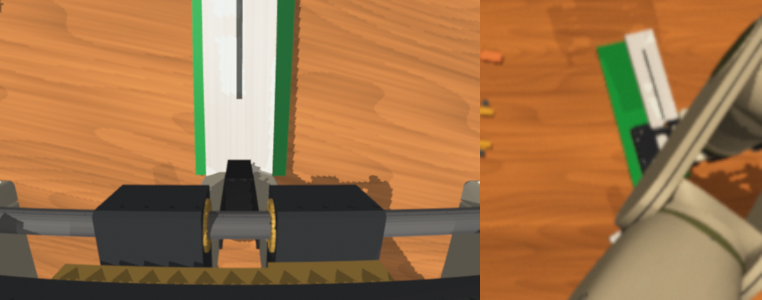

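The board hangs level over the mat and along it, with green showing evenly on both sides (px 195 and 293) and the near end at row 175. Now I lower it.

Emit:
arm_command([
  [[0,-0.05,-0.8,0,0,0],[0,-0.05,-1.2,0,0,0],[0,-0.05,-1.4,0,0,0],[0,-0.05,-1.4,0,0,0],[0,0,-1.2,0,0,0],[0,0,-1.0,0,0,0],[0,0,-0.8,0,0,0],[0,0,-0.5,0,0,0],[0,0,-0.3,0,0,0],[0,0,-0.2,0,0,0],[0,0,0,0,0,0],[0,0,0,0,0,0]],
])

```text
t: 18.95
tool_pos: [0.4758, -0.3147, 0.028]
orientation: [3.123, 0.339, 0.001]
force: [-0.0, -0.8, -1.2]
opening: 0.0154
gripper_force: 60.0
```

Emit:
arm_command([
  [[0,0,-0.1,0,0,0],[0,0,-0.1,0,0,0],[0,0,-0.1,0,0,0],[0,0,-0.1,0,0,0],[0,0,-0.1,0,0,0],[0,0,-0.1,0,0,0],[0,0,0,0,0,0],[0,0,0,0,0,0]],
])

```text
t: 19.62
tool_pos: [0.4752, -0.3144, 0.0213]
orientation: [-3.123, -0.339, 0.0]
force: [-0.0, -0.5, -2.0]
opening: 0.0157
gripper_force: 60.0
```

Emit:
arm_command([
  [[0,0,-0.1,0,0,0],[0,0,-0.1,0,0,0],[0,0,-0.05,0,0,0],[0,0,0,0,0,0],[0,0,0,0,0,0],[0,0,0,0,0,0]],
])

```text
t: 20.12
tool_pos: [0.4754, -0.3144, 0.019]
orientation: [3.123, 0.339, 0.0]
force: [1.0, 0.0, -2.5]
opening: 0.0157
gripper_force: 60.0
```

Emit:
arm_command([
  [[0,0,-0.05,0,0,0],[0,0,-0.05,0,0,0],[0,0,0,0,0,0],[0,0,0,0,0,0],[0,0,0,0,0,0]],
])

```text
t: 20.53
tool_pos: [0.4755, -0.3145, 0.0187]
orientation: [3.123, 0.339, 0.0]
force: [-3.5, 2.2, 5.5]
opening: 0.0158
gripper_force: 60.0
```

The board is in contact. I relax the grip, open and retreat straight up.

Emit:
arm_command([
  [[0,0,0,0,0,0],[0,0,0,0,0,0],[0,0,0,0,0,0]],
], squeeze=8)

```text
t: 20.78
tool_pos: [0.4755, -0.3146, 0.0187]
orientation: [3.123, 0.339, 0.0]
force: [-3.1, 1.4, 6.3]
opening: 0.016
gripper_force: 8.0
```

Emit:
arm_command([
  [[0,0,0,0,0,0],[0,0,0,0,0,0],[0,0,0,0,0,0],[0,0,0,0,0,0],[0,0,0,0,0,0],[0,0,0,0,0,0]],
], gripper=0.0)

```text
t: 21.28
tool_pos: [0.4753, -0.3144, 0.0178]
orientation: [-3.123, -0.339, 0.0]
force: [0.5, 0.1, -0.0]
opening: 0.0458
gripper_force: 0.0
```

Emit:
arm_command([
  [[0,0,0.3,0,0,0],[0,0,0.6,0,0,0],[0,0,1,0,0,0],[0,0,1.5,0,0,0],[0,0,2,0,0,0],[0,0,2,0,0,0],[0,0,2,0,0,0],[0,0,2,0,0,0],[0,0,2,0,0,0],[0,0,2,0,0,0],[0,0,0,0,0,0],[0,0,0,0,0,0]],
])

```text
t: 22.28
tool_pos: [0.4764, -0.3153, 0.1744]
orientation: [3.12, 0.339, 0.005]
force: [-0.3, -0.3, -0.4]
opening: 0.0464
gripper_force: 0.0
```

```bash
python3 - <<'E'
from h import *
M=model('wrist');im=eyes.read_camera('wrist');t=eyes.read_camera('top');sd=eyes.read_camera('side')
cv2.imwrite('pics/end_w.png',im);cv2.imwrite('pics/end_s.png',sd)
s=monitor.read_state();print(s['t'],s['tool_pos'],s['force'],s['opening'],s['gripper_force'])
hsv=cv2.cvtColor(im,cv2.COLOR_BGR2HSV);g=cv2.inRange(hsv,(45,100,40),(80,255,255));w=cv2.inRange(hsv,(0,0,110),(180,60,255));
w[:,:200]=0;w[:,420:]=0
for row in range(0,236,20):
    a=np.where(g[row])[0];b=np.where(w[row])[0]
    if len(a) and len(b):
        A=onz('w',[[a.min(),row],[a.max(),row]],.003,M)[:,:2];B=onz('w',[[b.min(),row],[b.max(),row]],.009,M)[:,:2]
        print(row,A.mean(0).round(3),B.mean(0).round(3),np.linalg.norm(B[1]-B[0]).round(3))
n,l,st,c=cv2.connectedComponentsWithStats(cv2.inRange(cv2.cvtColor(t,cv2.COLOR_BGR2HSV),(0,0,150),(180,60,255)))
for i in range(1,n):
    if st[i,4]>100 and 220<c[i][0]<480 and 100<c[i][1]<260: print('top white',st[i],c[i].round(1))
E
```

```text
22.4333 [ 0.47472301 -0.31394287  0.17076538] [-0.1506237   0.5937989   0.27030555] 0.04658445906433555 0.0
0 [ 0.634 -0.281] [ 0.632 -0.28 ] 0.046
20 [ 0.617 -0.284] [ 0.615 -0.283] 0.046
40 [ 0.6   -0.287] [ 0.599 -0.286] 0.046
60 [ 0.583 -0.29 ] [ 0.582 -0.29 ] 0.046
80 [ 0.566 -0.294] [ 0.566 -0.294] 0.047
100 [ 0.549 -0.297] [ 0.549 -0.298] 0.046
120 [ 0.531 -0.302] [ 0.531 -0.301] 0.046
140 [ 0.513 -0.305] [ 0.513 -0.305] 0.046
160 [ 0.494 -0.309] [ 0.495 -0.31 ] 0.046
180 [ 0.475 -0.313] [ 0.476 -0.313] 0.046
top white [416 138  25  71 754] [428.8 164.9]
top white [250 152  33  32 478] [266.1 167.6]
top white [292 205  22  25 389] [303.3 217.4]
```

```bash
python3 -c "
from h import *
print(ticket.close_job())"
```

```text
the job is handed in; nothing more can be done
None
```

I drew the board out between the rails, left the stack standing upright at the cheeks, and set the board down centred along the mat while still held. The job is handed in at about 22 s of the 64 s allowed, and no verdict came back.

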